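Find the latched key on the selector box and release it

TASK

One of the four identical keys on the selector box is latched down; it stands only a little lower than the rest and, unlike the free ones, does not give to a light tap. Find it, tapping the keys lightly with a fingertip as needed, and press it fully home so that it unlatches and springs back up level with the others. While searching, do not push a free key fully home, and leave the meter, the circuit board and the screwdriver where they lie.

Things in the scene. Friction and masses are not known exactly. Their poses are not given: they have to be found in the camera images.
- console: Closed grey desk box, 150 (its x) by 260 (its y) by 60 mm high, fixed to the bench; origin at the centre of its underside on the bench, z up. Four identical square white keys stand in its flat top in one row along its y axis, centred 10 mm towards -x of its middle, at y = -67.5, -22.5, +22.5 and +67.5 mm (45 mm apart). A black bezel 32 mm square and 3 mm high surrounds each key; other fittings on top are no higher than 4 mm. Brass sockets stick 14 mm out of its +x face.
- key_a_top (a point): Centre of the top face of key a, a flat white cap 24 mm square; it moves with the key. z up. A key that is up has its top 14 mm above the console's top (74 mm above the bench). The four keys look alike, and which letter stands at which of the four places changes from run to run.
- key_a (a joint): How far key a is pressed down, in m: 0 up, 0.007 fully home. A free key is sprung: it begins to give at about 2 N, needs about 3.5 N at 3 mm and about 6 N fully home, and springs back when let go. Exactly one of the four keys starts latched, standing 3 mm down; it does not give to a tap of 2 N. Pressed on to fully home (about 4 N carries it there, 4 mm further down, where it meets a firm stop) it unlatches, and when let go it springs up level with the others.
- key_b_top (a point): Centre of the top face of key b, a flat white cap 24 mm square; it moves with the key. z up. A key that is up has its top 14 mm above the console's top (74 mm above the bench). The four keys look alike, and which letter stands at which of the four places changes from run to run.
- key_b (a joint): How far key b is pressed down, in m: 0 up, 0.007 fully home. A free key is sprung: it begins to give at about 2 N, needs about 3.5 N at 3 mm and about 6 N fully home, and springs back when let go. Exactly one of the four keys starts latched, standing 3 mm down; it does not give to a tap of 2 N. Pressed on to fully home (about 4 N carries it there, 4 mm further down, where it meets a firm stop) it unlatches, and when let go it springs up level with the others.
- key_c_top (a point): Centre of the top face of key c, a flat white cap 24 mm square; it moves with the key. z up. A key that is up has its top 14 mm above the console's top (74 mm above the bench). The four keys look alike, and which letter stands at which of the four places changes from run to run.
- key_c (a joint): How far key c is pressed down, in m: 0 up, 0.007 fully home. A free key is sprung: it begins to give at about 2 N, needs about 3.5 N at 3 mm and about 6 N fully home, and springs back when let go. Exactly one of the four keys starts latched, standing 3 mm down; it does not give to a tap of 2 N. Pressed on to fully home (about 4 N carries it there, 4 mm further down, where it meets a firm stop) it unlatches, and when let go it springs up level with the others.
- key_d_top (a point): Centre of the top face of key d, a flat white cap 24 mm square; it moves with the key. z up. A key that is up has its top 14 mm above the console's top (74 mm above the bench). The four keys look alike, and which letter stands at which of the four places changes from run to run.
- key_d (a joint): How far key d is pressed down, in m: 0 up, 0.007 fully home. A free key is sprung: it begins to give at about 2 N, needs about 3.5 N at 3 mm and about 6 N fully home, and springs back when let go. Exactly one of the four keys starts latched, standing 3 mm down; it does not give to a tap of 2 N. Pressed on to fully home (about 4 N carries it there, 4 mm further down, where it meets a firm stop) it unlatches, and when let go it springs up level with the others.
- meter: Bystander: loose orange hand-held meter lying flat, 150 by 75 by 41 mm high, origin at the centre of its underside; beside the console on its -y side.
- breadboard: Bystander: loose circuit board on a blue base, 120 by 90 by 33 mm high, origin at the centre of its underside; beside the console on its +y side.
- driver: Bystander: loose screwdriver, 160 mm long, at most 30 mm thick, lying on the bench on the console's -x side, origin at about its middle.

How it is judged:
By the outcome, as a careful person would: the job done as asked, in the order asked, and still so for the second after the job is handed in, with the robot touching nothing.
It also fails if it takes over 40 s, if anything falls off the work surface, if the arm or the gripper's body presses on something with over 40 N, if the wrist force passes 120 N, or if a joint passes its speed limit or range.

ROBOT

A 6-joint arm with a two-finger parallel gripper is mounted at the origin on the work surface. World frame = base frame: x ahead of the robot, y to its left, z up, the work surface at z = 0. Lengths are in m, angles in rad, forces in N, time in s.
With the tool pointing down it reaches from about 0.375 to 0.975 m from the base axis. Payload 3.8 kg.
Tool frame: the origin (TCP) lies midway between the tips of the shut fingers; the grasp point (between the pads) lies 19 mm behind it; z points along the fingers, x is the direction in which the jaws open and shut, and the axes are right-handed (so a half turn about z gives the same grasp; the last joint's range is limited). The gripper opens to 85 mm and grips with 20 to 120 N. Pads are 22 mm wide; open, the fingers measure 114 mm over their backs; the gripper's body (76 mm by 85 mm) begins 54 mm behind the grasp point. The pads swing forward as they close: fully open they stand 13 mm farther back than shut.
Start: joints at [-1.25, 0.264, 1.604, -0, 1.274, -0.037], TCP at [0.236, -0.632, 0.231] pointing down, gripper open.
Joint ranges: [-2.63, 2.63], [-0.94, 2.18], [0.31, 2.57], [-1.31, 4.45], [0, 2.66], [-2.55, 2.55]. Speed limits (rad/s): [2.57, 2.57, 3.14, 3.14, 3.14, 3.14].

INTERFACE

Orientations are given as [roll, pitch, yaw] about the fixed x, y, z axes, in that order (R = Rz(yaw) Ry(pitch) Rx(roll)).
In Python, from plant import r gives the robot as it stands.
- The arm moves only by the tool arm_command, never from a script. Its argument "series" is a list of rows, each an object with "dp": the shift along the tool's x, y, z normalised to -1 to 1, where 1 is 0.04 m, a list of three; "turn": the turn, a rotation vector about the tool's x, y, z normalised to -1 to 1, where 1 is 0.12 rad, a list of three; "hand": the finger opening in mm, from 0 to 85.4. A call has 1 to 12 rows; each row shifts and turns the commanded pose from where the row before left it, along the tool's axes as they then stand; what a row does not reach is not made up. A row lasts 1/8 s, in which the tool goes at most 62.5 mm and 10.7 degrees, less where a joint would pass 70% of its speed; a pose out of reach is approached as far as the arm can. A call with a number of a shift or a turn outside -1 to 1 is refused whole. A call with a gripper value outside its range is refused whole. The fingers move at their own pace and stop on an object; "force" is the grip in N (left out, the last holds). Time passes only in rows, so rows that do not move let the fingers close. It gives the time, the measured TCP pose, the force and the opening at its end, in the units of the state.
- r.get_state(): the state, without advancing time (a new reading comes with each control period).
- r.camera(name): name is "scene" or "top" or "wrist"; returns (picture, depth): 400x640x3 uint8, red, green, blue; 400x640 float32, m along the optical axis (not along the pixel's ray), 0 where there is no reading.
- r.get_calibration(name): a dict with "intrinsics" (3x3 intrinsics, pixels), "xyz" and "rotation" of the camera in the world; the wrist camera has in their place "mount" (4x4, takes a point from camera to tool coordinates, whose origin is the TCP and whose axes are the tool frame's). Camera axes: x right, y up, looking along -z (the intrinsics and any distortion apply to the point x, -y, -z); pixel columns grow to the right and rows downward; lengths in m; the calibration is good to about 2 mm. A picture is of the moment at which its call begins: read the wrist's pose just before it. get_calibration takes no time and is no camera call.
- r.sign_off(): hands the job in, once; it reports no verdict.
The state is a dict: "t": time; "joint_pos": joint angles; "dq": joint speeds; "effort": joint torques, N m; "eef_pos": TCP position; "tcp_rot": TCP orientation; "ft_force": force on the tool from outside, world axes, zero at the start; "moment": the same for the moment, N m; "opening": finger opening in m.
Only numpy, scipy, OpenCV 4.12 (cv2) and the standard library are available. Lean on these libraries where they do the work, as an engineer would, in place of code of your own. Each camera call takes 0.05 s, during which the arm holds its last target. There are 200 camera calls.

## Working session

There is one attempt and no reset: what is moved stays moved. The work goes in short steps, Python scripts to look and compute and a tool call to move; the robot and the scene stay as the last step left them, time stands still between calls to the robot, and variables do not carry over. Pictures are saved under pics/ and viewed, about 8 in all and at most 12, crops included, and the job is handed in when it is done.

Besides the shell and the picture viewer there is one more tool, called after ">>>" as a command line: name --argument value ..., lists and objects as JSON in quotes. arm_command: Moves the arm, as the interface text tells. Scaled input: -1 to 1 covers 0.04 m each way for a shift and 0.12 rad each way for a turn. Its arguments: {"type":"object","properties":{"series":{"type":"array"},"force":{"type":"number"}},"required":["series"]}

```bash
mkdir -p pics; cat > h.py <<'E'
import numpy as np,cv2
from plant import r
def grab(n,f):
    im,d=r.camera(n); cv2.imwrite(f'pics/{f}.png',im[:,:,::-1]); np.save(f'pics/{f}.npy',d); return im,d
def world(n,d,u,v):
    c=r.get_calibration(n);K=np.array(c['intrinsics']);z=d
    p=np.stack([(u-K[0,2])/K[0,0]*z,-(v-K[1,2])/K[1,1]*z,-z],-1)
    R=np.array(c['rotation'])
    return p@R.T+np.array(c['xyz'])
E
python3 - <<'E'
from h import *
print(r.get_state()); print(r.get_calibration('top')); print(r.get_calibration('scene'))
grab('top','t1')
E
```

```text
{'t': 0.0, 'joint_pos': array([-1.24988525e+00,  2.64769187e-01,  1.60538747e+00, -5.11316709e-06,
        1.27368940e+00, -3.69031998e-02]), 'dq': array([ 6.19420839e-05, -5.46085840e-04, -1.36455906e-03, -8.70933117e-04,
       -1.50178960e-03,  7.58979173e-04]), 'effort': array([ 1.35591985e-03, -5.15116167e+01, -3.67305493e+01,  1.58924595e-04,
        1.29567058e-02,  2.46363902e-05]), 'eef_pos': array([ 0.23616654, -0.63155302,  0.22994395]), 'tcp_rot': array([-3.14151440e+00,  2.25204307e-03, -1.21298046e+00]), 'ft_force': array([ 0.46002114, -1.1874969 ,  0.13096668]), 'moment': array([ 0.00080335, -0.02991343,  0.00500774]), 'opening': 0.08541110488737805}
{'intrinsics': array([[423.79421309,   0.        , 315.77867703],
       [  0.        , 423.79421309, 203.95220095],
       [  0.        ,   0.        ,   1.        ]]), 'xyz': array([0.46421882, 0.04267132, 0.9916774 ]), 'rotation': array([ 0.09735125,  0.02867804, -1.59062543])}
{'intrinsics': array([[427.29224327,   0.        , 317.22656771],
       [  0.        , 427.29224327, 198.49359839],
       [  0.        ,   0.        ,   1.        ]]), 'xyz': array([ 0.99089678, -0.25595926,  0.8949125 ]), 'rotation': array([ 0.61657316, -0.00534663,  0.95241614])}
```

View pics/t1.png

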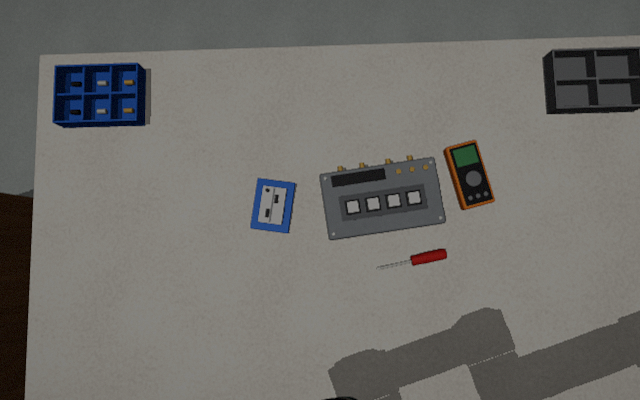

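The top view shows the console at about (382,198) and its four white keys at about (352,207), (373,203), (394,200) and (414,198). The meter is on the right, the board on the left and the screwdriver below. The calibration's rotation is given as rpy.

```bash
sed -i "s/R=np.array(c\['rotation'\])/R=Rotation.from_euler('xyz',c['rotation']).as_matrix()/; 1a from scipy.spatial.transform import Rotation" h.py
python3 - <<'E'
from h import *
im=cv2.imread('pics/t1.png');d=np.load('pics/t1.npy')
V,U=np.mgrid[:400,:640]
P=world('top',d,U,V)
m=(im.min(2)>150).astype(np.uint8); m[:185]=0;m[225:]=0;m[:,:335]=0;m[:,430:]=0
n,l,s,c=cv2.connectedComponentsWithStats(m)
K=[]
for i in range(1,n):
    if s[i,4]<30: continue
    q=P[l==i]; print(c[i],s[i,4],np.median(q,0),q[:,2].mean(),q[:,2].std())
    K.append(np.median(q,0))
K=np.array(K);print(np.linalg.norm(np.diff(K[np.argsort(K[:,1])],axis=0),axis=1))
for u,v in [(382,180),(335,225),(435,215),(330,185),(300,300),(382,270)]: print(u,v,P[v,u])
for n_,(u,v) in dict(c1=(320,173),c2=(435,157),c3=(445,222),c4=(329,240)).items():
    c=r.get_calibration('top');
    print(n_,P[v,u])
cv2.imwrite('pics/t1c.png',cv2.resize(im[140:280,230:510],None,fx=2.8,fy=2.8,interpolation=cv2.INTER_CUBIC))
E
```

```text
Traceback (most recent call last):
IndexError: too many indices for array: array is 1-dimensional, but 2 were indexed
```

```bash

python3 - <<'E'
from h import *
im=cv2.imread('pics/t1.png');d=np.load('pics/t1.npy')
V,U=np.mgrid[:400,:640]
P=world('top',d,U,V)
print(im[207,352],im[198,414],im[212,335])
cv2.imwrite('pics/t1c.png',cv2.resize(im[140:280,230:510],None,fx=2.8,fy=2.8,interpolation=cv2.INTER_CUBIC))
for th in (100,120,135):
  m=(im.min(2)>th).astype(np.uint8); m[:185]=0;m[225:]=0;m[:,:335]=0;m[:,430:]=0
  n,l,s,c=cv2.connectedComponentsWithStats(m)
  for i in range(1,n):
    if s[i,4]<30: continue
    q=P[l==i]; print(th,c[i],s[i,4],np.median(q,0).round(4),q[:,2].std().round(4))
for u,v in [(335,225),(435,215),(330,190),(300,300),(382,280),(320,173),(435,157),(445,222),(329,240)]: print(u,v,P[v,u].round(4))
E
```

```text
[132 134 135] [131 133 135] [85 83 81]
100 [413.6779661  197.00847458] 118 [ 0.5651 -0.1461  0.0708] 0.0026
100 [393.35042735 200.01709402] 117 [ 0.5593 -0.1007  0.0736] 0.0846
100 [372.85344828 203.17241379] 116 [ 0.5535 -0.0569  0.0734] 0.1197
100 [352.29310345 206.21551724] 116 [ 0.5481 -0.0114  0.0734] 0.0029
120 [413.64 197.06] 100 [ 0.5651 -0.1459  0.0709] 0.0018
120 [393.34 200.15] 100 [ 0.5592 -0.1006  0.0736] 0.0914
120 [372.91836735 203.17346939] 98 [ 0.5536 -0.0568  0.0736] 0.0923
120 [352.37373737 206.36363636] 99 [ 0.5479 -0.0114  0.0738] 0.0016
335 225 [0.5083 0.0263 0.0611]
435 215 [ 0.5255 -0.1925  0.0606]
330 190 [0.5861 0.0355 0.0598]
300 300 [ 0.3401  0.11   -0.0011]
382 280 [ 0.3822 -0.0801 -0.0028]
320 173 [ 0.6355  0.0578 -0.0025]
435 157 [ 0.6671 -0.215  -0.003 ]
445 222 [ 0.5127 -0.2296  0.0017]
329 240 [0.4765 0.04   0.0005]
```

View pics/t1c.png

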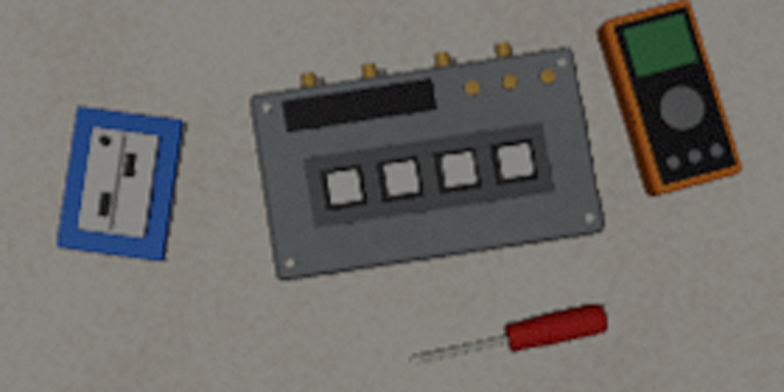

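The depth puts the far -y key, at (0.565, -0.146), 3 mm lower (0.0709 m against 0.0737 m). The spacing of about 45.5 mm and the heights match the given sizes. I'll move over that key with the fingers shut, then check it with a tap.

>>> arm_command --series '[{"dp":[-0.3,-0.4,0],"turn":[0,0,0],"hand":0},{"dp":[-0.71,-0.99,0],"turn":[0,0,0],"hand":0},{"dp":[-0.71,-0.99,0],"turn":[0,0,0],"hand":0},{"dp":[-0.71,-0.99,0],"turn":[0,0,0],"hand":0},{"dp":[-0.71,-0.99,0],"turn":[0,0,0],"hand":0},{"dp":[-0.71,-0.99,0],"turn":[0,0,0],"hand":0},{"dp":[-0.71,-0.99,0],"turn":[0,0,0],"hand":0},{"dp":[-0.71,-0.99,0],"turn":[0,0,0],"hand":0},{"dp":[-0.71,-0.99,0],"turn":[0,0,0],"hand":0},{"dp":[-0.71,-0.99,0],"turn":[0,0,0],"hand":0},{"dp":[-0.71,-0.99,0],"turn":[0,0,0],"hand":0},{"dp":[-0.71,-0.99,0],"turn":[0,0,0],"hand":0}]'

```text
t: 1.55
eef_pos: [0.5458, -0.1675, 0.231]
tcp_rot: [3.141, 0.001, -1.212]
ft_force: [-0.0, -0.5, -0.5]
opening: -0.0002
```

>>> arm_command --series '[{"dp":[-0.36,-0.65,0],"turn":[0,0,0],"hand":0},{"dp":[0,0,0.85],"turn":[0,0,0],"hand":0},{"dp":[0,0,0.85],"turn":[0,0,0],"hand":0},{"dp":[0,0,0.85],"turn":[0,0,0],"hand":0},{"dp":[0,0,0.85],"turn":[0,0,0],"hand":0},{"dp":[0,0,0],"turn":[0,0,0],"hand":0},{"dp":[0,0,0],"turn":[0,0,0],"hand":0},{"dp":[0,0,0],"turn":[0,0,0],"hand":0}]'

```text
t: 2.55
eef_pos: [0.5666, -0.1479, 0.0975]
tcp_rot: [-3.139, -0.002, -1.213]
ft_force: [0.9, -0.2, -0.5]
opening: -0.0004
```

```bash
python3 - <<'E'
from h import *
s=r.get_state();print(s['t'],s['eef_pos'],s['ft_force'])
im,d=grab('scene','s1')
c=r.get_calibration('scene');K=np.array(c['intrinsics']);R=Rotation.from_euler('xyz',c['rotation']).as_matrix()
p=(np.array([.565,-.146,.071])-c['xyz'])@R; u=K[0,0]*p[0]/-p[2]+K[0,2];v=K[1,1]*p[1]/p[2]+K[1,2];print(u,v)
u,v=int(u),int(v);cv2.imwrite('pics/s1c.png',cv2.resize(im[max(0,v-70):v+70,max(0,u-90):u+90,::-1],None,fx=4,fy=4))
E
```

```text
2.55 [ 0.56657221 -0.14785976  0.0974933 ] [ 0.89106215 -0.24989221 -0.47999334]
241.21673504301555 264.67332681205124
```

View pics/s1c.png

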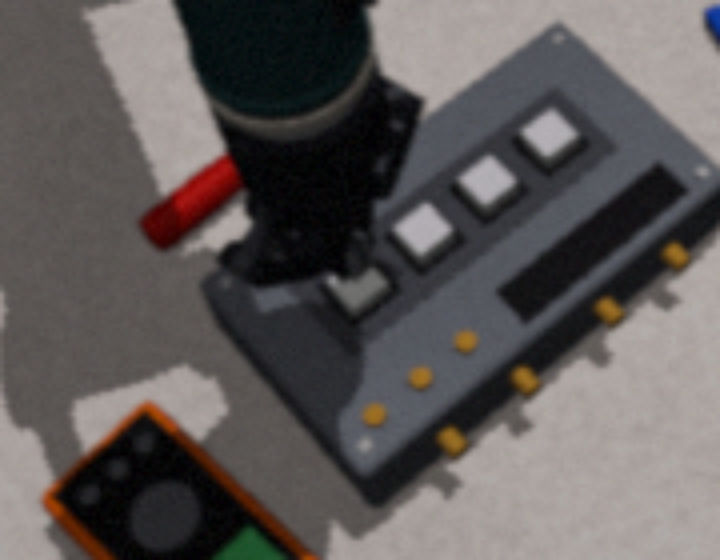

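The crop shows the shut fingertips right over the end key, about 25 mm above it, with the other three keys clear. I'll come down slowly.

>>> arm_command --series '[{"dp":[0,0,0.3],"turn":[0,0,0],"hand":0},{"dp":[0,0,0.2],"turn":[0,0,0],"hand":0},{"dp":[0,0,0],"turn":[0,0,0],"hand":0},{"dp":[0,0,0],"turn":[0,0,0],"hand":0}]'

```text
t: 3.1
eef_pos: [0.565, -0.1476, 0.075]
tcp_rot: [3.141, 0.0, -1.213]
ft_force: [0.3, -0.5, 0.3]
opening: -0.0
```

>>> arm_command --series '[{"dp":[0,0,0.05],"turn":[0,0,0],"hand":0},{"dp":[0,0,0],"turn":[0,0,0],"hand":0},{"dp":[0,0,0],"turn":[0,0,0],"hand":0}]'

```text
t: 3.48
eef_pos: [0.5652, -0.1477, 0.0734]
tcp_rot: [-3.141, -0.0, -1.213]
ft_force: [-0.4, 0.0, 0.2]
opening: 0.0002
```

>>> arm_command --series '[{"dp":[0,0,0.03],"turn":[0,0,0],"hand":0},{"dp":[0,0,0],"turn":[0,0,0],"hand":0},{"dp":[0,0,0],"turn":[0,0,0],"hand":0}]'

```text
t: 3.85
eef_pos: [0.5651, -0.1476, 0.0721]
tcp_rot: [3.142, 0.0, -1.213]
ft_force: [-0.6, 0.4, -0.1]
opening: 0.0002
```

There is no contact at 0.0721 m, below where a free key's top would be, so this key does stand lower. I'll keep going down in 1 mm steps.

>>> arm_command --series '[{"dp":[0,0,0.025],"turn":[0,0,0],"hand":0},{"dp":[0,0,0],"turn":[0,0,0],"hand":0},{"dp":[0,0,0],"turn":[0,0,0],"hand":0}]'

```text
t: 4.22
eef_pos: [0.5652, -0.1477, 0.0711]
tcp_rot: [-3.142, -0.0, -1.213]
ft_force: [0.3, 0.1, 0.5]
opening: -0.0001
```

>>> arm_command --series '[{"dp":[0,0,0.02],"turn":[0,0,0],"hand":0},{"dp":[0,0,0],"turn":[0,0,0],"hand":0},{"dp":[0,0,0],"turn":[0,0,0],"hand":0}]'

```text
t: 4.6
eef_pos: [0.5652, -0.1476, 0.0705]
tcp_rot: [-3.141, -0.0, -1.213]
ft_force: [-0.3, 0.1, 3.1]
opening: -0.0
```

Contact comes at 0.0705 m, with 3.1 N within 0.5 mm: the key stands low and stiff, so it is the latched one. Now I'll press it home.

>>> arm_command --series '[{"dp":[0,0,0.04],"turn":[0,0,0],"hand":0},{"dp":[0,0,0.03],"turn":[0,0,0],"hand":0},{"dp":[0,0,0],"turn":[0,0,0],"hand":0}]'

```text
t: 4.97
eef_pos: [0.5652, -0.1477, 0.0674]
tcp_rot: [-3.141, -0.0, -1.213]
ft_force: [-0.5, 0.5, 2.2]
opening: 0.0003
```

>>> arm_command --series '[{"dp":[0,0,0.025],"turn":[0,0,0],"hand":0},{"dp":[0,0,0],"turn":[0,0,0],"hand":0},{"dp":[0,0,0],"turn":[0,0,0],"hand":0}]'

```text
t: 5.35
eef_pos: [0.5653, -0.1477, 0.0673]
tcp_rot: [-3.141, -0.0, -1.213]
ft_force: [-1.7, 0.4, 6.8]
opening: 0.0003
```

>>> arm_command --series '[{"dp":[0,0,0.02],"turn":[0,0,0],"hand":0},{"dp":[0,0,0],"turn":[0,0,0],"hand":0}]'

```text
t: 5.6
eef_pos: [0.5652, -0.1477, 0.067]
tcp_rot: [-3.142, -0.0, -1.213]
ft_force: [-4.1, 1.2, 11.0]
opening: 0.0003
```

>>> arm_command --series '[{"dp":[0,0,-0.2],"turn":[0,0,0],"hand":0},{"dp":[0,0,-0.9],"turn":[0,0,0],"hand":0},{"dp":[0,0,-1],"turn":[0,0,0],"hand":0},{"dp":[0,0,-1],"turn":[0,0,0],"hand":0},{"dp":[0.7,1,0],"turn":[0,0,0],"hand":0},{"dp":[0.7,1,0],"turn":[0,0,0],"hand":0},{"dp":[0.7,1,0],"turn":[0,0,0],"hand":0},{"dp":[0.7,1,0],"turn":[0,0,0],"hand":0},{"dp":[0.7,1,0],"turn":[0,0,0],"hand":0},{"dp":[0.7,1,0],"turn":[0,0,0],"hand":0},{"dp":[0,0,0],"turn":[0,0,0],"hand":0}]'

```text
t: 6.98
eef_pos: [0.3972, -0.3914, 0.1893]
tcp_rot: [3.141, -0.0, -1.217]
ft_force: [0.2, 0.5, -0.4]
opening: -0.0001
```

```bash

python3 - <<'E'
from h import *
im,d=grab('top','t2');im=im[:,:,::-1]
V,U=np.mgrid[:400,:640]
P=world('top',d,U,V)
cv2.imwrite('pics/t2c.png',cv2.resize(im[140:280,230:510],None,fx=2.8,fy=2.8,interpolation=cv2.INTER_CUBIC))
m=(im.min(2)>120).astype(np.uint8); m[:185]=0;m[225:]=0;m[:,:335]=0;m[:,430:]=0
n,l,s,c=cv2.connectedComponentsWithStats(m)
for i in range(1,n):
    if s[i,4]<30: continue
    q=P[l==i]; print(c[i],s[i,4],np.median(q,0).round(4))
print(r.get_state()['eef_pos'],r.get_state()['ft_force'])
E
```

```text
[413.95959596 196.95959596] 99 [ 0.5647 -0.1459  0.0735]
[393.28282828 200.11111111] 99 [ 0.5592 -0.1005  0.0735]
[372.86868687 203.13131313] 99 [ 0.5536 -0.0569  0.0735]
[352.42 206.33] 100 [ 0.548  -0.0116  0.0736]
[ 0.39815132 -0.38989717  0.18921427] [ 0.81005047 -0.41629939 -0.74720845]
```

View pics/t2c.png

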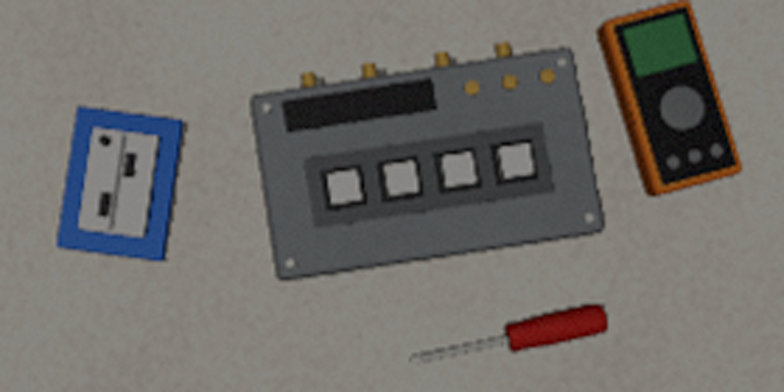

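All four keys now read level, between 0.0735 and 0.0736 m. The board, meter and screwdriver sit at the same pixels as before.

```bash
python3 -c "
from plant import r
print(r.sign_off())"
```

```text
the job is handed in; nothing more can be done
None
```

The latched key was the one at the -y end, next to the meter. I pressed it fully home, it unlatched and sprang back up, and the job is handed in.

- **Finding it:** before I touched anything, the depth image put its top at 70.9 mm and the other three at about 73.7 mm. A slow descent confirmed it: there was no contact at 72.1 mm, then a stiff 3.1 N at 70.5 mm. I touched no other key.
- **Pressing it:** it met a firm stop at about 67 mm, and I pressed to about 11 N there.
- **Last checks:** after backing off, all four keys read 73.5–73.6 mm. The meter, circuit board and screwdriver look unmoved in the before and after top views. The arm was clear and touching nothing about 7 s into the run.

No check failed or disagreed.

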